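Stack the notched fastener tray on its keyed bottom box

ROBOT

A 7-joint arm with a two-finger parallel gripper is mounted at the origin on the work surface. World frame = base frame: x ahead of the robot, y to its left, z up, the work surface at z = 0. Lengths are in m, angles in rad, forces in N, time in s.
With the tool pointing down it reaches from about 0.425 to 0.875 m from the base axis. Payload 4.7 kg.
Tool frame: the origin (TCP) lies at the very end of the fingers, on their centre line; the grasp point (between the pads) lies 19 mm behind it; z points along the fingers, y is the line along which they close (so a half turn about z gives the same grasp; the last joint's range is limited). The gripper opens to 87 mm and grips with 3 to 60 N. Pads are 19 mm wide; open, the fingers measure 117 mm over their backs; the gripper's body (75 mm by 190 mm) begins 51 mm behind the grasp point.
Start: joints at [0.014, 0.321, -0.07, 1.45, 0.023, 1.371, -0.057], TCP at [0.65, -0, 0.223] pointing down, gripper open.
Joint ranges: [-2.86, 2.86], [-0.3, 2.09], [-1.38, 1.24], [0.06, 2.45], [-1.56, 4.7], [0.09, 2.05], [-2.69, 2.69]. Speed limits (rad/s): [2.57, 2.57, 3.14, 3.14, 3.14, 3.14, 3.14].

INTERFACE

Orientations are given as a unit quaternion [x, y, z, w].
In Python, from rig import manip, eyes, order gives the robot as it stands. The module is installed in compiled form; this text tells all that it offers.
- The arm moves only by the tool jog_arm, never from a script. Its argument "increments" is a list that holds one entry, the list of rows, each a list of 6 numbers: the shift along the tool's x, y, z in mm, then the turn, a rotation vector about the tool's x, y, z in degrees. In form: [[[dx, dy, dz, rx, ry, rz], ...]]. A call has 1 to 5 rows; each row is the pose to reach, as a shift and turn from the pose commanded when the call began, along the tool's axes at that moment; what a row does not reach only later rows make up. A row lasts 1/10 s, in which the tool goes at most 50 mm and 8.59 degrees, less where a joint would pass 70% of its speed; a pose out of reach is approached as far as the arm can. A call with a gripper value outside its range is refused whole. "claw" is the finger opening in mm, from 0 to 87, set as the call begins (left out, the last holds). The fingers move at their own pace and stop on an object; "newtons" is the grip in N (left out, the last holds). Time passes only in rows, so rows that repeat a pose let the fingers close. It gives the time, the measured TCP pose, the force, the opening and the grip force at its end, in the units of the state.
- manip.get_obs(): the state, without advancing time (a new reading comes with each control period).
- eyes.capture(name): name is "scene" or "side" or "wrist"; returns a dict with "image" (420x560x3 uint8, red, green, blue), "mtx" (3x3 intrinsics, pixels), "k1" (the pictures are not rectified: a ray, as slopes to the right and down, at radius r is drawn at 1 + k1 r^2 times it, then the intrinsics apply), "extrinsics" (4x4, takes a point from world to camera coordinates). Camera axes: x right, y down, z forward; pixel columns grow to the right and rows downward; lengths in m; the calibration is good to about 2 mm. A picture is of the moment at which its call begins. There is no depth.
- order.finish_job(): hands the job in; it is judged then, once.
The state is a dict: "t": time; "joint_pos": joint angles; "joint_velocities": joint speeds; "joint_torque": joint torques, N m; "tool_pos": TCP position; "ee_rot": TCP orientation; "force": force on the tool from outside, world axes, zero at the start; "torque": the same for the moment, N m; "grip_width": opening from 0.0 (shut) to 1.0 (fully open); "grasp_force": force on a finger pad.
Only numpy, scipy, OpenCV 4.12 (cv2) and the standard library are available. Lean on these libraries where they do the work, as an engineer would, in place of code of your own. Each camera call takes 0.05 s, during which the arm holds its last target. There are 200 camera calls.

TASK

On the boatbuilder's bench stands an open plywood box with no handle and an upright wooden key at one end. Take by its handle the fastener tray that has a notch in its short end (the other handled trays have no notch or have it in a long side) and stack it on the box, notch over the key, so that the tray sits level and down on the box's rim, squarely over it. Set it down rather than dropping it, and let go.

Things in the scene. Friction and masses are not known exactly. Their poses are not given: they have to be found in the camera images.
- tray: Plywood tray to move, 150 (x) by 110 mm, walls 40 high, 0.3-0.56 kg. Notch 50 wide, 32 deep, cut full height in the middle of its +x short end. Handle along x on its centre line: bar 76 long, 18 thick (y), 80 to 100 mm above the underside, middle at x -2; grip it from above. Two like trays: one unnotched, one notched in a long side. Origin: centre of underside, z up.
- notch (a point): Point in the tray's notch where the key's axis comes when the tray is squarely stacked: in the tray's frame 63 mm to +x of the origin, at the underside's level. Same axes as the tray.
- base: Open plywood bottom box, no handle, loose on the bench, 150 (x) by 110 mm, rim 50 mm high, walls 6, 1.4-2.4 kg. Key: upright wooden tongue 12 (x) by 20 mm inside its +x short end, top 82 mm above the underside. Origin: centre of underside, z up. Stacked, the tray's origin is 50 mm straight above this one, with its +x end over the box's +x end.
- key (a point): Centre of the key's top, in the box's frame 63 mm to +x of the origin and 82 mm up. Same axes as the box.

How it is judged:
By the outcome, as a careful person would: the job done as asked, in the order asked, and still so for the second after the job is handed in, with the robot touching nothing.
It also fails if it takes over 38 s, if anything falls off the work surface, if the arm or the gripper's body presses on something with over 40 N, if the wrist force passes 120 N, or if a joint passes its speed limit or range.

## Working session

There is one attempt and no reset: what is moved stays moved. The work goes in short steps, Python scripts to look and compute and a tool call to move; the robot and the scene stay as the last step left them, time stands still between calls to the robot, and variables do not carry over. Pictures are saved under pics/ and viewed, at most 10 in all, crops included, and the job is handed in when it is done.

Besides the shell and the picture viewer there is one more tool, called after "Request:" by a JSON object that holds its "fn" and its "kwargs". jog_arm: Moves the arm, as the interface text tells. Its arguments: {"type":"object","properties":{"increments":{"type":"array","items":{"type":"array","items":{"type":"array","items":{"type":"number"}}}},"claw":{"type":"number"},"newtons":{"type":"number"}},"required":["increments"]}

```bash
mkdir -p pics; cat > h.py <<'E'
import numpy as np, cv2, pickle
from scipy.spatial.transform import Rotation as R
from rig import manip, eyes, order
def snap(name,f):
    c=eyes.capture(name); cv2.imwrite(f'pics/{f}.png',c['image'][:,:,::-1]); pickle.dump(c,open(f'pics/{f}.pkl','wb')); return c
def load(f): return pickle.load(open(f'pics/{f}.pkl','rb'))
def cam(c):
    E=np.array(c['extrinsics']);K=np.array(c['mtx']);return E,K,np.array([c['k1'],0,0,0.])
def world(c,uv,z):
    E,K,d=cam(c); n=cv2.undistortPoints(np.array(uv,float).reshape(-1,1,2),K,d).reshape(-1,2)
    ray=np.c_[n,np.ones(len(n))]@E[:3,:3]; o=-E[:3,:3].T@E[:3,3]
    z=np.broadcast_to(z,len(n)); return o+ray*((z-o[2])/ray[:,2])[:,None]
def proj(c,P):
    E,K,d=cam(c); return cv2.projectPoints(np.array(P,float).reshape(-1,1,3),cv2.Rodrigues(E[:3,:3])[0],E[:3,3],K,d)[0].reshape(-1,2)
def st():
    o=manip.get_obs(); print('t',o['t'],'p',np.round(o['tool_pos'],4),'q',np.round(o['ee_rot'],4),'F',np.round(o['force'],1),'w',o['grip_width'],'g',o['grasp_force'],'j',np.round(o['joint_pos'],2)); return o
E
python3 - <<'E'
from h import *
a=snap('scene','s0')['image'];b=snap('side','d0')['image'];c=snap('wrist','w0')['image']
st()
for f in('s0','d0','w0'):
    c=load(f);E=c['extrinsics'];print(f,-E[:3,:3].T@E[:3,3],c['mtx'][0,0])
E
```

```text
t 0.15 p [ 6.496e-01 -1.000e-04  2.217e-01] q [ 7.071e-01  7.071e-01 -6.000e-04 -5.000e-04] F [-0.8  0.  -0.7] w 1.0000674208875935 g 0.0 j [ 0.01  0.32 -0.07  1.45  0.02  1.37 -0.06]
s0 [ 0.82297992 -0.40274151  0.90376157] 426.99264502680717
d0 [0.41703857 0.8099299  0.84500106] 411.94360130657765
w0 [0.64927503 0.0789234  0.38352018] 328.75669121844044
```

View pics/s0.png

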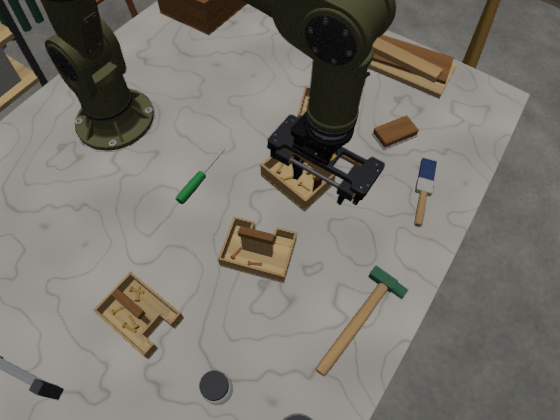

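View pics/d0.png

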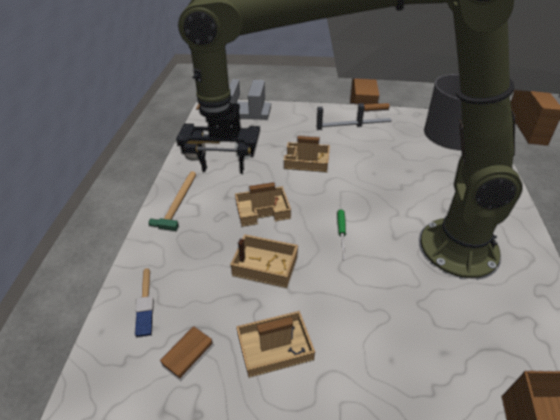

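Scene view: trays at (258,249) and (138,312), the latter notched at its lower-right end (~(160,330)). The box with the key is under the gripper at (297,180). Side view: box at (265,260), key at its left end (242,250), and another tray at (275,343). I'll zoom in on all of them.

```bash
python3 - <<'E'
from h import *
s=load('s0')['image'];d=load('d0')['image'];
def cr(i,x,y,w=100,h=75): return cv2.resize(i[y:y+h,x:x+w],(400,300),interpolation=cv2.INTER_CUBIC)
m=np.vstack([np.hstack([cr(s,90,270),cr(s,208,210)]),np.hstack([cr(d,225,175,120,90),cr(d,222,225)])])
cv2.imwrite('pics/m0.png',m[:,:,::-1])
E
```

```text
(no output)
```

View pics/m0.png

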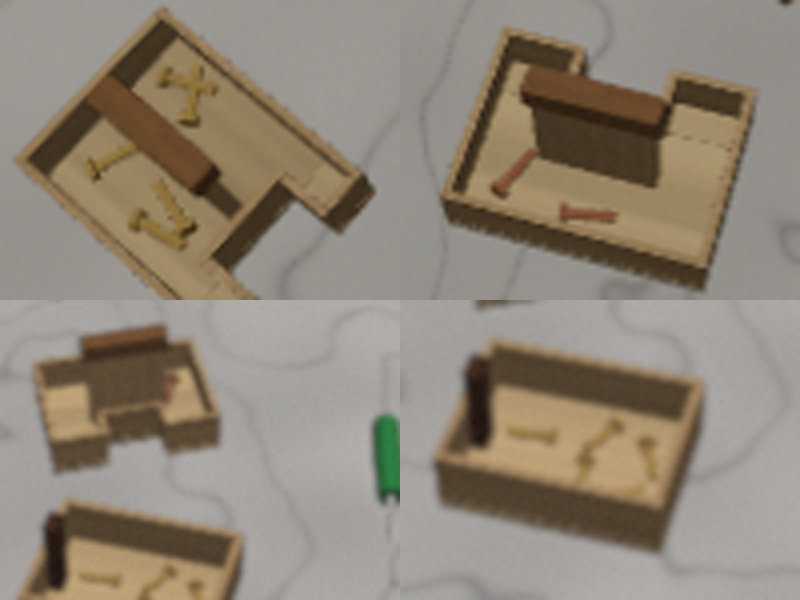

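View pics/w0.png

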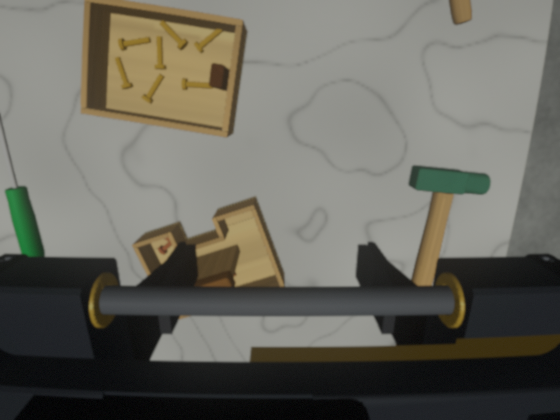

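Target tray: crop 1 (scene), rim corners ≈ (130.5,272.5), (94.5,310), (182.5,316), notch at the lower-right short end. The second tray is notched in a long side. Box: key at the left in the side view and at the right (218,75) in the wrist view, with rim corners (88,0), (243,20), (228,135), (82,113).

```bash
cat >> h.py <<'E'
from scipy.optimize import least_squares
C=np.array([[75,55],[75,-55],[-75,-55],[-75,55]])/1000.
def fit(obs,p0):
    """obs: list of (cam, model pts Nx3, uv Nx2); pose x,y,yaw flat on z given in pts"""
    def T(p,M): 
        c,s=np.cos(p[2]),np.sin(p[2]); return np.c_[M[:,:2]@np.array([[c,s],[-s,c]])+p[:2],M[:,2]]
    f=lambda p:np.concatenate([(proj(c,T(p,M))-uv).ravel() for c,M,uv in obs])
    r=least_squares(f,p0,x_scale=[.01,.01,.1],loss='soft_l1'); return r.x,np.round(r.fun.reshape(-1,2),1)
def rim(z,idx=(0,1,2,3)): return np.c_[C[list(idx)],np.full(len(idx),z)]
E
python3 - <<'E'
from h import *
s,d,w=load('s0'),load('d0'),load('w0')
tu=np.array([[130.5,272.5],[94.5,310],[182.5,316]])
print(world(s,tu,.04))
m=np.array([[245.75,235.5],[297.75,245],[287,280],[232,265.5]])
print(world(d,m,.05)); wu=np.array([[88,0],[243,20],[228,135],[82,113.]]);print(world(w,wu,.05))
# box: wrist image right = +x? key end
kw=world(w,[[220,68]],.082);print('key',kw,world(d,[[222+80/4,225+62/4]],.082))
E
```

```text
[[ 0.38095266 -0.30795869  0.04      ]
 [ 0.37615268 -0.41371056  0.04      ]
 [ 0.53534687 -0.31500471  0.04      ]]
[[0.5924619  0.05640395 0.05      ]
 [0.45113942 0.07780759 0.05      ]
 [0.46889772 0.19512493 0.05      ]
 [0.61021209 0.16313872 0.05      ]]
[[0.4733312  0.17810169 0.05      ]
 [0.61787772 0.15706699 0.05      ]
 [0.60034402 0.05201257 0.05      ]
 [0.45360008 0.07529277 0.05      ]]
key [[0.60021299 0.11164088 0.082     ]] [[0.59211006 0.1051454  0.082     ]]
```

Request:
{"fn": "jog_arm", "kwargs": {"increments": [[[-35,-19,0,0,0,8.5],[-70,-38,0,0,0,17],[-105,-57,0,0,0,25.5],[-140,-76,0,0,0,34],[-175,-95,0,0,0,42.5]]]}}

```text
t: 0.65
tool_pos: [0.5539, -0.1763, 0.2223]
ee_rot: [0.917, 0.4, -0.0, -0.0]
force: [0.5, -0.7, 0.6]
grip_width: 1.001
grasp_force: 0.0
```

```bash
cat >> h.py <<'E'
def go(x,y,z,yaw):
    """remaining shift (mm, tool axes) and turn (deg) to a tool-down pose with tool x at world yaw (deg)"""
    o=st(); A=R.from_quat(o['ee_rot']); B=R.from_euler('z',yaw,degrees=True)*R.from_euler('x',180,degrees=True)
    print('shift',np.round(A.inv().apply(np.array([x,y,z])-o['tool_pos'])*1e3,1),'turn',np.round((A.inv()*B).as_rotvec(degrees=True),2))
E
python3 - <<'E'
from h import *
go(.456,-.364,.222,-2.5)
E
```

```text
t 0.65 p [ 0.5539 -0.1763  0.2223] q [ 9.165e-01  4.000e-01 -1.000e-04 -1.000e-04] F [ 0.5 -0.7  0.6] w 1.000541381825216 g 0.0 j [ 0.16  0.17  0.11  1.63 -0.02  1.34 -0.47]
shift [-204.2   55.9    0.3] turn [-1.000e-02  1.000e-02  4.966e+01]
```

Request:
{"fn": "jog_arm", "kwargs": {"increments": [[[-41,11,0,0,0,8.5],[-82,22,0,0,0,17],[-123,33,0,0,0,25.5],[-163,45,0,0,0,34],[-204,56,0,0,0,42.5]]]}}

```text
t: 1.15
tool_pos: [0.4576, -0.3644, 0.2225]
ee_rot: [0.999, 0.041, 0.0, -0.0]
force: [0.5, -0.6, -0.8]
grip_width: 0.998
grasp_force: 0.0
```

Request:
{"fn": "jog_arm", "kwargs": {"increments": [[[0,0,0,0,0,7.2],[0,0,0,0,0,7.2],[0,0,0,0,0,7.2]]]}}

```text
t: 1.45
tool_pos: [0.4591, -0.3621, 0.2222]
ee_rot: [1.0, -0.017, -0.0, -0.001]
force: [0.1, 0.8, 0.2]
grip_width: 0.999
grasp_force: 0.0
```

```bash
python3 - <<'E'
from h import *
snap('wrist','w1');go(.456,-.364,.222,-2.5)
E
```

```text
t 1.5 p [ 0.4594 -0.3618  0.2223] q [ 9.999e-01 -1.660e-02 -0.000e+00 -4.000e-04] F [-0.5 -0.3 -0.4] w 0.9977224188765075 g 0.0 j [ 0.34  0.18  0.32  1.63 -0.06  1.34 -0.93]
shift [-3.3  2.3  0.3] turn [-0.05  0.    0.59]
```

View pics/w1.png

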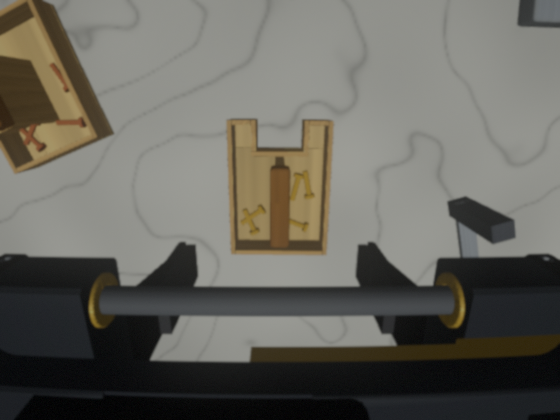

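The wrist view shows the target tray, notch up (+x). Outer rim corners are (228,121), (333,121), (327,254), (232,254). The handle top runs from (280,167) to (279,248).

```bash
python3 - <<'E'
from h import *
w=load('w1'); s=load('s0')
wu=np.array([[228,121],[333,121],[327,254],[232,254.]])
print(world(w,wu,.04)); print(world(w,[[280,167],[279,248]],.1))
H=np.array([[.036,0,.1],[-.040,0,.1]])
su=np.array([[182.5,316],[94.5,310],[130.5,272.5]])
print(fit([(w,rim(.04),wu),(w,H,np.array([[280,167],[279,248.]]))],[.456,-.364,-.04]))
print(fit([(s,rim(.04,(0,2,3)),su)],[.456,-.364,-.04]))
E
```

```text
[[ 0.52645483 -0.31577998  0.04      ]
 [ 0.52291397 -0.4228123   0.04      ]
 [ 0.37480023 -0.41821029  0.04      ]
 [ 0.3783992  -0.30919809  0.04      ]]
[[ 0.48791429 -0.36711179  0.1       ]
 [ 0.41111569 -0.36384077  0.1       ]]
(array([ 0.45095799, -0.36593693, -0.03501768]), array([[-2.2, -1.3],
       [ 0.7, -1.1],
       [ 0. ,  0.6],
       [-0.7,  0.4],
       [ 0.1,  1.1],
       [ 0.7,  0.1]]))
(array([ 0.45517526, -0.36515276, -0.06624675]), array([[-0.7, -0.4],
       [-0.3,  0.7],
       [ 1.8, -0.2]]))
```

Request:
{"fn": "jog_arm", "kwargs": {"increments": [[[-10,4,40,0,0,0.3],[-10,4.5,80,0,0,0.3],[-10,4.5,115,0,0,0.3],[-10,4.5,140,0,0,0.3],[-10,4.5,149,0,0,0.3]]], "claw": 60}}

```text
t: 2.0
tool_pos: [0.4476, -0.3646, 0.0705]
ee_rot: [1.0, -0.02, -0.002, -0.002]
force: [0.2, 0.5, -0.1]
grip_width: 0.707
grasp_force: 0.0
```

```bash
python3 - <<'E'
from h import *
go(.4495,-.366,.072,-2.2)
E
```

```text
t 2.0 p [ 0.4476 -0.3646  0.0705] q [ 0.9998 -0.0197 -0.0021 -0.0016] F [ 0.2  0.5 -0.1] w 0.7068968015540513 g 0.0 j [ 0.36  0.3   0.32  1.82 -0.11  1.05 -0.89]
shift [ 2.   1.3 -1.5] turn [-0.18  0.24 -0.06]
```

Good. Settle, then close.

Request:
{"fn": "jog_arm", "kwargs": {"increments": [[[1,0,0,0,0,0],[1,0,0,0,0,0],[1,0,0,0,0,0],[1,0,0,0,0,0],[1,0,0,0,0,0]]], "claw": 0, "newtons": 45}}

```text
t: 2.5
tool_pos: [0.4498, -0.3678, 0.0746]
ee_rot: [1.0, -0.022, 0.001, 0.0]
force: [0.2, 0.2, -0.7]
grip_width: 0.321
grasp_force: 0.0
```

Request:
{"fn": "jog_arm", "kwargs": {"increments": [[[0,0,0,0,0,0],[0,0,0,0,0,0],[0,0,0,0,0,0]]]}}

```text
t: 2.8
tool_pos: [0.4498, -0.3665, 0.074]
ee_rot: [1.0, -0.022, 0.0, -0.001]
force: [-0.7, 4.2, 4.7]
grip_width: 0.203
grasp_force: 45.0
```

Request:
{"fn": "jog_arm", "kwargs": {"increments": [[[0,0,-10,0,0,0],[0,0,-35,0,0,0],[0,0,-70,0,0,0],[0,0,-110,0,0,0],[0,0,-150,0,0,0]]]}}

```text
t: 3.3
tool_pos: [0.4481, -0.3679, 0.2243]
ee_rot: [1.0, -0.022, -0.001, 0.0]
force: [0.9, -0.9, -3.7]
grip_width: 0.198
grasp_force: 45.0
```

```bash
python3 - <<'E'
from h import *
go(.532,.117,.225,-8.5)
E
```

```text
t 3.3 p [ 0.4481 -0.3679  0.2243] q [ 9.997e-01 -2.240e-02 -9.000e-04  2.000e-04] F [ 0.9 -0.9 -3.7] w 0.19848368077634782 g 44.997541420161724 j [ 0.34  0.17  0.34  1.64 -0.06  1.34 -0.93]
shift [  62.1 -488.2   -1.1] turn [0.03 0.1  5.94]
```

Request:
{"fn": "jog_arm", "kwargs": {"increments": [[[0,-20,0,0,0,1],[0,-55,0,0,0,2],[0,-92,0,0,0,4],[0,-130,0,0,0,5],[0,-168,0,0,0,6]]]}}

```text
t: 3.8
tool_pos: [0.4559, -0.199, 0.2231]
ee_rot: [0.997, -0.075, -0.0, 0.0]
force: [0.9, 0.7, -4.9]
grip_width: 0.202
grasp_force: 45.0
```

Request:
{"fn": "jog_arm", "kwargs": {"increments": [[[0,-38,0,0,0,0],[0,-76,0,0,0,0],[0,-114,0,0,0,0],[0,-150,0,0,0,0],[0,-170,0,0,0,0]]]}}

```text
t: 4.3
tool_pos: [0.4816, -0.0285, 0.2231]
ee_rot: [0.997, -0.073, -0.0, -0.0]
force: [0.4, -0.1, -4.5]
grip_width: 0.201
grasp_force: 45.0
```

Request:
{"fn": "jog_arm", "kwargs": {"increments": [[[0,0,0,0,0,0],[0,0,0,0,0,0],[0,0,0,0,0,0]]]}}

```text
t: 4.6
tool_pos: [0.4814, -0.0332, 0.2233]
ee_rot: [0.997, -0.075, -0.0, 0.001]
force: [-0.4, -0.0, -3.8]
grip_width: 0.198
grasp_force: 45.0
```

```bash
python3 - <<'E'
from h import *
snap('wrist','w2');snap('scene','s2');go(.532,.117,.225,-8.5)
E
```

```text
t 4.7 p [ 0.4816 -0.033   0.2234] q [ 9.972e-01 -7.540e-02 -1.000e-04  3.000e-04] F [-0.1 -0.5 -3.3] w 0.1961109587658928 g 44.99762090854347 j [-0.01 -0.03  0.02  1.85  0.    1.33 -1.71]
shift [  27.3 -155.9   -1.7] turn [ 0.03  0.   -0.15]
```

View pics/w2.png

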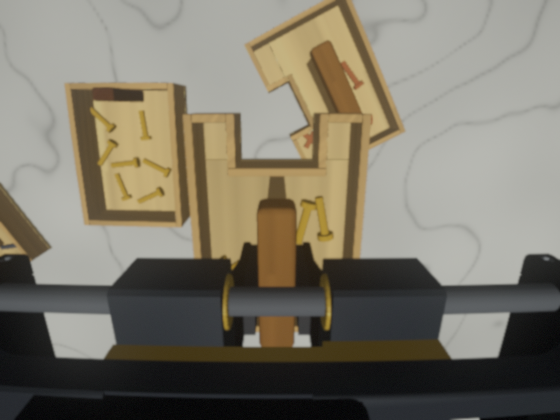

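The wrist view shows the box at left, rim corners ≈ (67,85), (185,84), (85,226), with its key at (118,95). The held tray's end is at (185–370,115). I'll zoom for accuracy.

```bash
python3 - <<'E'
from h import *
i=load('w2')['image'][75:235,50:250]
cv2.imwrite('pics/c2.png',cv2.resize(i,(750,600),interpolation=cv2.INTER_CUBIC)[:,:,::-1])
E
```

```text
(no output)
```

View pics/c2.png

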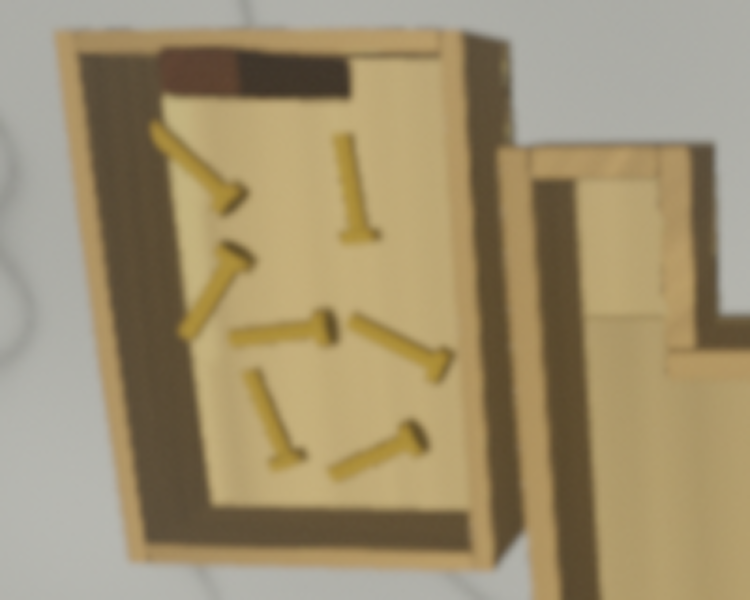

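Crop: box rim corners in full-image pixels are (64.7,83.5), (173.2,83), (182,226.5), (85.2,224.3), and the key top is at (103.3,94.2). Held tray: corner (182.8,114.5), notch edge (234,114.2)–(234,167.8).

```bash
python3 - <<'E'
from h import *
w=load('w2'); d=load('d0')
wu=np.array([[64.7,83.5],[173.2,83],[182,226.5],[85.2,224.3]])
K=np.array([[.063,0,.082]])
print(world(w,wu,.05))
o1=[(w,rim(.05),wu),(w,K,np.array([[103.3,94.2]]))]
print(fit(o1,[.534,.117,-.15]))
m=np.array([[245.75,235.5],[297.75,245],[287,280],[232,265.5]])
print(fit([(d,rim(.05,(1,2,3,0)),m)],[.534,.117,-.15]))
w0=load('w0');u0=np.array([[88,0],[243,20],[228,135],[82,113.]])
print(fit([(w0,rim(.05,(3,0,1,2)),u0)],[.534,.117,-.15]))
z=.189
M=np.array([[75,55],[75,25],[43,25],[75,-55]])/1000
T=np.array([[182.8,114.5],[234,114.2],[234,167.8],[371,115]])
p,r=fit([(w,np.c_[M,np.full(4,z)],T)],[.48,-.033,-.15]);print(p,r)
st()
E
```

```text
[[0.61625887 0.15701804 0.05      ]
 [0.59778946 0.04908614 0.05      ]
 [0.45182362 0.07424678 0.05      ]
 [0.47033772 0.18159028 0.05      ]]
(array([ 0.53366713,  0.11557223, -0.17038014]), array([[-0.2, -0.7],
       [ 0.3, -0.6],
       [ 0.4,  1.2],
       [-0.4,  1.2],
       [-0.2, -0.1]]))
(array([ 0.53092079,  0.12370721, -0.18925856]), array([[-0.6, -0.3],
       [ 1.5,  1.8],
       [ 0.7, -1. ],
       [-1.9,  0. ]]))
(array([ 0.53596991,  0.11571344, -0.16694577]), array([[-2.7, -4.9],
       [ 1.3, -0.5],
       [ 0.6,  3. ],
       [-0.5,  1.4]]))
[ 0.48197406 -0.03429386 -0.15598093] [[-0.8 -0.4]
 [-0.5 -0.2]
 [ 1.   0.8]
 [ 0.4  0.1]]
t 4.7 p [ 0.4816 -0.033   0.2234] q [ 9.972e-01 -7.540e-02 -1.000e-04  3.000e-04] F [-0.1 -0.5 -3.3] w 0.1961109587658928 g 44.99762090854347 j [-0.01 -0.03  0.02  1.85  0.    1.33 -1.71]
```

Request:
{"fn": "jog_arm", "kwargs": {"increments": [[[4,-25,0,0,0,0],[11,-60,0,0,0,0.5],[18,-100,0,0,0,0.8],[25,-140,0,0,0,0.8],[28.5,-156,0,0,0,0.8]]]}}

```text
t: 5.2
tool_pos: [0.5335, 0.1231, 0.2234]
ee_rot: [0.997, -0.079, 0.0, -0.001]
force: [-0.4, 0.1, -3.9]
grip_width: 0.201
grasp_force: 45.0
```

Request:
{"fn": "jog_arm", "kwargs": {"increments": [[[0,0,15,0,0,0],[0,0,30,0,0,0],[0,0,40,0,0,0],[0,0,40,0,0,0],[0,0,40,0,0,0]]]}}

```text
t: 5.7
tool_pos: [0.5329, 0.1174, 0.1833]
ee_rot: [0.997, -0.082, -0.0, 0.0]
force: [-0.4, -0.2, -5.1]
grip_width: 0.206
grasp_force: 45.0
```

```bash
python3 - <<'E'
from h import *
c=snap('wrist','w3');snap('side','d3');snap('scene','s3');st()
i=c['image'][60:270,140:420]
cv2.imwrite('pics/c3.png',cv2.resize(i,(800,600),interpolation=cv2.INTER_CUBIC)[:,:,::-1])
E
```

```text
t 5.85 p [0.5336 0.1183 0.1844] q [ 9.967e-01 -8.140e-02  8.000e-04 -2.000e-04] F [ 0.3 -0.8 -3.6] w 0.19662172887995025 g 44.99761579558253 j [-0.16  0.13 -0.12  1.76  0.02  1.25 -2.01]
```

View pics/c3.png

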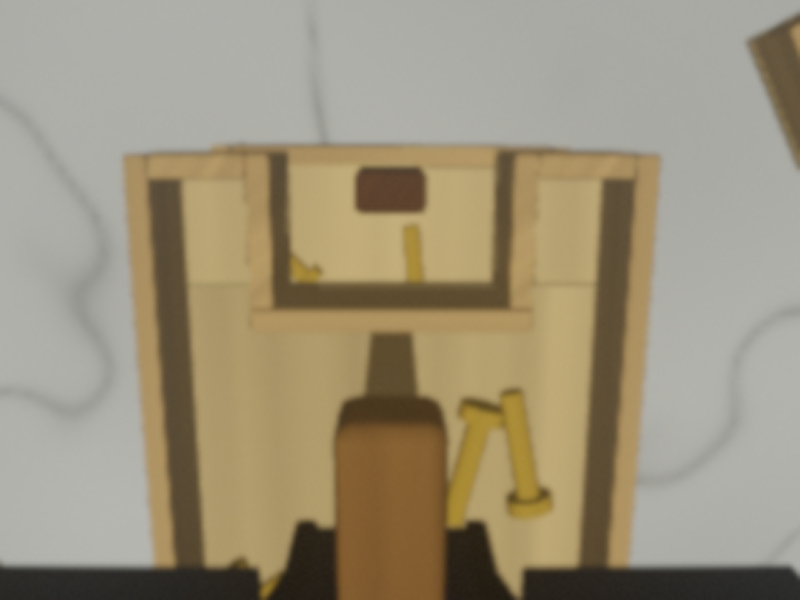

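The key shows inside the notch at crop (391,190), i.e. pixel (276.9,126.5). The tray end spans crop (124..660,157), and the box's far rim corners are about (213,147) and (567,150).

```bash
python3 - <<'E'
from h import *
w=load('w3'); f=800/280
px=lambda a:np.array(a)/f+[140,60]
z=.1844-.074+.04
M=np.array([[75,55],[75,-55],[75,25],[75,-25],[43,25],[43,-25]])/1000
T=px([[124,157],[660,157],[270,153],[515,153],[272,308],[511,308]])
p,r=fit([(w,np.c_[M,np.full(6,z)],T)],[.534,.117,-.16]);print('tray',p,r.tolist())
B=np.array([[.075,.055,.05],[.075,-.055,.05],[.063,0,.082]])
q,r=fit([(w,B,px([[213,147],[567,150],[391,190]]))],[.534,.117,-.16]);print('box',q,r.tolist())
dw=q[:2]-p[:2];A=R.from_quat(manip.get_obs()['ee_rot'])
print(np.round(A.inv().apply([*dw,0])*1e3,1), np.rad2deg(q[2]-p[2])); go(.5336,.1183,.124,-9.3)
E
```

```text
tray [ 0.53358235  0.11568104 -0.1646283 ] [[-1.7, -1.0], [1.6, -0.8], [-0.9, 0.1], [0.5, 0.2], [0.2, 0.9], [-0.0, 0.9]]
box [ 0.53358663  0.11632845 -0.17182734] [[-1.0, -0.4], [1.6, -0.4], [-0.1, 1.2]]
[-0.1 -0.6  0. ] -0.41247457234955387
t 5.85 p [0.5336 0.1183 0.1844] q [ 9.967e-01 -8.140e-02  8.000e-04 -2.000e-04] F [ 0.3 -0.8 -3.6] w 0.19662172887995025 g 44.99761579558253 j [-0.16  0.13 -0.12  1.76  0.02  1.25 -2.01]
shift [-0.   0.1 60.4] turn [-0.03 -0.09 -0.04]
```

Request:
{"fn": "jog_arm", "kwargs": {"increments": [[[0,-0.5,12,0,0,0.4],[0,-0.5,26,0,0,0.4],[0,-0.5,40,0,0,0.4],[0,-0.5,50,0,0,0.4],[0,-0.5,54,0,0,0.4]]]}}

```text
t: 6.35
tool_pos: [0.5318, 0.1188, 0.1273]
ee_rot: [0.996, -0.085, -0.002, 0.001]
force: [-0.3, -0.1, -4.4]
grip_width: 0.202
grasp_force: 45.0
```

Request:
{"fn": "jog_arm", "kwargs": {"increments": [[[0,0,1,0,0,0],[0,0,2,0,0,0],[0,0,3,0,0,0],[0,0,4,0,0,0],[0,0,4,0,0,0]]]}}

```text
t: 6.85
tool_pos: [0.5332, 0.1191, 0.1258]
ee_rot: [0.996, -0.085, 0.0, -0.0]
force: [0.1, 0.5, -4.1]
grip_width: 0.204
grasp_force: 45.0
```

Request:
{"fn": "jog_arm", "kwargs": {"increments": [[[0,0,0.5,0,0,0],[0,0,1,0,0,0],[0,0,1.5,0,0,0],[0,0,2,0,0,0],[0,0,2,0,0,0]]]}}

```text
t: 7.35
tool_pos: [0.5331, 0.119, 0.124]
ee_rot: [0.996, -0.085, 0.0, 0.0]
force: [-1.8, -0.5, 0.1]
grip_width: 0.199
grasp_force: 45.0
```

Request:
{"fn": "jog_arm", "kwargs": {"increments": [[[0,0,0.3,0,0,0],[0,0,0.6,0,0,0],[0,0,0.6,0,0,0]]]}}

```text
t: 7.65
tool_pos: [0.5331, 0.119, 0.124]
ee_rot: [0.996, -0.085, 0.0, 0.0]
force: [-4.1, -1.6, 5.3]
grip_width: 0.203
grasp_force: 45.0
```

```bash
python3 - <<'E'
from h import *
c=snap('wrist','w4');b=snap('side','d4');st()
i=c['image'][60:270,140:420]; j=b['image'][205:295,215:335]
cv2.imwrite('pics/c4.png',np.hstack([cv2.resize(i,(400,300)),cv2.resize(j,(400,300),interpolation=cv2.INTER_CUBIC)])[:,:,::-1])
E
```

```text
t 7.75 p [0.5331 0.119  0.124 ] q [ 9.964e-01 -8.460e-02  2.000e-04  1.000e-04] F [-3.9 -1.6  4.8] w 0.20113361623853748 g 45.00080041587353 j [-0.16  0.18 -0.12  1.83  0.02  1.13 -2.03]
```

View pics/c4.png

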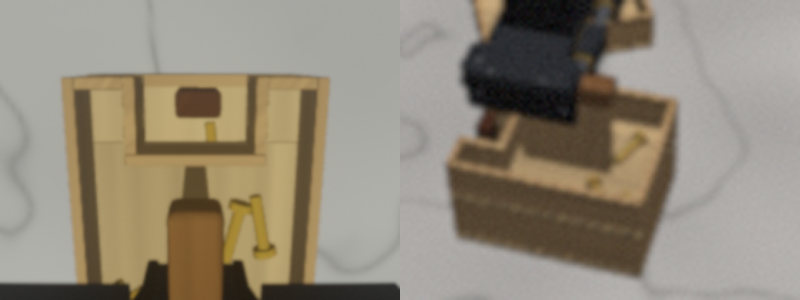

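The tray is down on the rim: it's at the expected height and the contact force has risen. The walls are flush in the side view and the key is centred in the notch at (198,102). Release.

Request:
{"fn": "jog_arm", "kwargs": {"increments": [[[0,0,-0.6,0,0,0],[0,0,-0.6,0,0,0],[0,0,-0.6,0,0,0],[0,0,-0.6,0,0,0],[0,0,-0.6,0,0,0]]], "claw": 55}}

```text
t: 8.25
tool_pos: [0.5332, 0.1192, 0.1235]
ee_rot: [0.996, -0.084, 0.0, -0.0]
force: [1.1, 0.2, -0.5]
grip_width: 0.567
grasp_force: 0.0
```

Request:
{"fn": "jog_arm", "kwargs": {"increments": [[[0,0,-5,0,0,0],[0,0,-20,0,0,0],[0,0,-50,0,0,0],[0,0,-85,0,0,0],[0,0,-120,0,0,0]]]}}

```text
t: 8.75
tool_pos: [0.5331, 0.1192, 0.2461]
ee_rot: [0.996, -0.085, 0.001, -0.0]
force: [0.2, 0.4, 0.2]
grip_width: 0.629
grasp_force: 0.0
```

Request:
{"fn": "jog_arm", "kwargs": {"increments": [[[0,0,0,0,0,0],[0,0,0,0,0,0],[0,0,0,0,0,0]]]}}

```text
t: 9.05
tool_pos: [0.5326, 0.119, 0.2432]
ee_rot: [0.996, -0.085, -0.0, 0.0]
force: [-0.1, -0.1, -1.1]
grip_width: 0.631
grasp_force: 0.0
```

```bash
python3 - <<'E'
from h import *
c=snap('wrist','w5');b=snap('side','d5');st()
i=c['image'][60:270,140:420]; j=b['image'][205:295,215:335]
cv2.imwrite('pics/c5.png',np.hstack([cv2.resize(i,(400,300)),cv2.resize(j,(400,300),interpolation=cv2.INTER_CUBIC)])[:,:,::-1])
E
```

```text
t 9.15 p [0.5324 0.1189 0.2425] q [ 9.964e-01 -8.450e-02 -1.000e-03  4.000e-04] F [ 0.2 -0.   0.7] w 0.6323721142397802 g 0.0 j [-0.16  0.1  -0.12  1.68  0.01  1.37 -2.02]
```

View pics/c5.png

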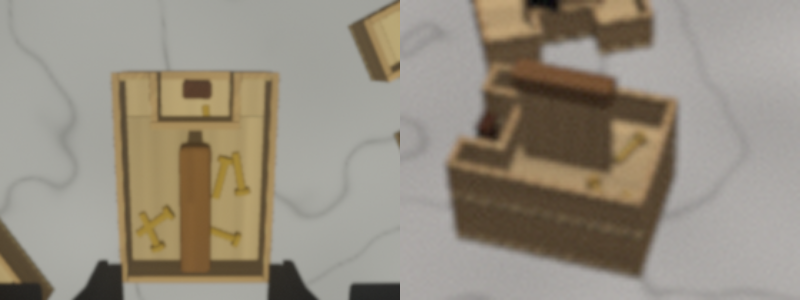

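The tray sits level and flush on the box, with the key centred in the notch at (197,88) and the gripper clear.

```bash
python3 -c "
from rig import order
print(order.finish_job())"
```

```text
the job is handed in; nothing more can be done
None
```

The tray with the notch in its short end is stacked squarely and level on the box, notch over the key, released and handed in at about 9 s of the 38 s allowed; the hand-in returned no verdict.

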